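# Turn a rinsed flow plate over on the drain chute

## Robot

A 6-joint arm with a two-finger parallel gripper is mounted at the origin on the work surface. World frame = base frame: x ahead of the robot, y to its left, z up, the work surface at z = 0. Lengths are in m, angles in rad, forces in N, time in s.
With the tool pointing down it reaches from about 0.25 to 0.725 m from the base axis. Payload 4 kg.
Tool frame: the origin (TCP) lies midway between the tips of the shut fingers; the grasp point (between the pads) lies 19 mm behind it; z points along the fingers, y is the direction in which the jaws open and shut (so a half turn about z gives the same grasp; the last joint's range is limited). The gripper opens to 85 mm and grips with 20 to 120 N. Pads are 22 mm wide; open, the fingers measure 114 mm over their backs; the gripper's body (76 mm by 85 mm) begins 54 mm behind the grasp point. The pads swing forward as they close: fully open they stand 13 mm farther back than shut.
Start: joints at [1.112, 0.241, 0.005, 1.335, 0, 1.571], TCP at [0.221, 0.448, 0.231] pointing down, gripper open.
Joint ranges: [-2.72, 2.72], [-1.05, 1.87], [-1.09, 1.28], [-1.99, 2.15], [-1.42, 1.44], [-3.14, 3.14]. Speed limits (rad/s): [2.79, 2.79, 3.14, 3.14, 3.14, 3.14].

## Interface

Orientations are given as a unit quaternion [x, y, z, w].
In Python, from workcell import get_obs, camera, camera_model, job_done, masks_of gives the robot as it stands.
- The arm moves only by the tool jog_arm, never from a script. Its argument "deltas" is a list that holds one entry, the list of rows, each a list of 7 numbers: the shift along the tool's x, y, z in mm, then the turn, a rotation vector about the tool's x, y, z in degrees, then the finger opening in mm, from 0 to 85.4. A call has 1 to 5 rows; each row shifts and turns the pose as measured when the row begins, along the tool's axes as they then stand; what a row does not reach is not made up. A row lasts 1/10 s, in which the tool goes at most 50 mm and 8.59 degrees, less where a joint would pass 70% of its speed; a pose out of reach is approached as far as the arm can. A call with a gripper value outside its range is refused whole. The fingers move at their own pace and stop on an object; the grip force is fixed at half the most. Time passes only in rows, so rows that do not move let the fingers close. It gives the time, the measured TCP pose, the force and the opening at its end, in the units of the state.
- get_obs(): the state, without advancing time (a new reading comes with each control period).
- camera(name): name is "side" or "top"; returns the picture (384x512x3 uint8, red, green, blue); there is no depth.
- camera_model(name): a dict with "fovy" (degrees; the focal length in pixels is half the picture's height over the tangent of half this angle, whatever the lens; pixels are square), "cx", "cy" (the principal point, pixels), "pose" (4x4, takes a point from camera to world coordinates). Camera axes: x right, y down, z forward; pixel columns grow to the right and rows downward; lengths in m; the calibration is good to about 2 mm. A picture is of the moment at which its call begins. camera_model takes no time and is no camera call.
- job_done(): hands the job in, once; it reports no verdict.
Trained networks look in the newest picture that a camera, given by its name, has taken for a name from the list of things; names that differ only in an ending like _2 or _b are one class to them, and where a whole thing is asked for, a point or a joint stands for the part that bears it (a point fixed in the world has none). Each returns a list of dicts, best first, with "conf" (0 to 1); they miss things now and then, are a little off and sometimes report something else, mostly with a low value. They report only what shows in the picture. A call takes as long as a camera call. They do not tell look-alikes from the thing itself.
- masks_of(target, camera): "pixels" (384x512 bool, what is visible of it) and "at" ([column, row] in pixels, amid what is visible of it).
The state is a dict: "clock": time; "joint_pos": joint angles; "joint_vel": joint speeds; "tau": joint torques, N m; "eef_pos": TCP position; "tool_rot": TCP orientation; "ft_force": force on the tool from outside, world axes, zero at the start; "ft_torque": the same for the moment, N m; "grip_width": finger opening in m.
Only numpy, scipy, OpenCV 4.12 (cv2) and the standard library are available. Lean on these libraries where they do the work, as an engineer would, in place of code of your own. Each camera call takes 0.05 s, during which the arm holds its last target. There are 200 camera calls.

## Task

Take the rinsed channelled plate out of the slanted rack and let go of it, channels still up, just above the chute's top ramp so that it slides off the lip, turns over and comes to rest channels down on the drain grid. Leave the plain plate in its bay and do not disturb the glassware.

Things in the scene. Friction and masses are not known exactly. Their poses are not given: they have to be found in the camera images.
- flow_plate: the channelled plate: grey graphite, 100 x 70 x 8 mm, 110 g +-30 %, one face framed and cut with long channels, the other smooth. Origin at its centre; x along its length, y along its width, z out of the channelled face. It leans in one bay of the rack 28 deg from upright, x pointing down the slope, z up and away from the robot; pinch its 8 mm thickness at the top edge, lift it out along -x
- blank_plate: the plain plate: same size, grey and axes, both faces smooth, leaning in the other bay
- rack: white fixed rack, 150 (x) x 220 (y) x 85 mm high, bays side by side at y = -55 and +55 mm. Origin under its base's centre; x away from the robot (within 0.25 rad), z up. A racked plate's centre is 89 mm above the table, its top edge (nearest the robot) about 135 mm. Bay walls cover the plate's lower face for 45 mm up from its foot and its upper face for 18 mm
- chute: fixed turn-over chute, 190 x 140 x 215 mm, between clear side walls 94 mm apart inside, 215 mm high, x = -48 to +102 mm. Origin on the table under the lip; x away from the robot (within 0.25 rad), z up. Steel top ramp above; below it a grid of steel bars falls the other way at 45 deg, from x = 100, z = 150 mm to a stop 20 mm high at x = -15, z = 35 mm. Slippery: friction about 0.3
- lip (a point): middle of the top ramp's free lower edge, 175 mm up, axes as the chute's. The ramp, 60 mm long, falls to it towards +x at 42 deg; behind its upper end is free space. A plate let go sloping 45 to 60 deg down to +x, leading end 0 to 30 mm short of the lip and 3 to 12 mm above the ramp, slides off, lands on the grid nose first, runs back under the lip and falls over
- rest (a point): where the plate's centre lies once turned over and down against the stop of the grid, axes as the chute's
- solvent_bottle: glass bottle, orange cap, 70 mm wide, 150 mm high, beyond the rack; origin under its centre
- beaker: open glass beaker, 68 mm wide, 85 mm high, beside the rack; origin under its centre
- salt_jar: amber jar, 54 mm wide, 75 mm high, beside the chute; origin under its centre
- buffer_bottle: glass bottle, blue cap, 60 mm wide, 120 mm high, near the middle of the back; origin under its centre
Not all that is in view belongs to the job. What is shaped like the flow_plate but blue or green is not meant.

How it is judged:
By the outcome, as a careful person would: the job done as asked, in the order asked, and still so for the second after the job is handed in, with the robot touching nothing.
It also fails if it takes over 43 s, if anything falls off the work surface, if the arm or the gripper's body presses on something with over 40 N, if the wrist force passes 120 N, or if a joint passes its speed limit or range.

## Working session

There is one attempt and no reset: what is moved stays moved. The work goes in short steps, Python scripts to look and compute and a tool call to move; the robot and the scene stay as the last step left them, time stands still between calls to the robot, and variables do not carry over. Pictures are saved under pics/ and viewed, about 8 in all and at most 12, crops included, and the job is handed in when it is done.

Besides the shell and the picture viewer there is one more tool, called after "Request:" in YAML: its name, and indented under it one key for each argument. jog_arm: Moves the arm, as the interface text tells. Its arguments: {"type":"object","properties":{"deltas":{"type":"array"}},"required":["deltas"]}

```bash
mkdir -p pics; cat > h.py <<'E'
import numpy as np, cv2
from workcell import *
def save(n,im): cv2.imwrite('pics/'+n,im[:,:,::-1])
def K(name):
    m=camera_model(name); f=192/np.tan(np.radians(m['fovy'])/2); return f,m['cx'],m['cy'],np.array(m['pose'])
def proj(name,P):
    f,cx,cy,T=K(name); P=np.atleast_2d(P); c=(P-T[:3,3])@T[:3,:3]; return np.c_[f*c[:,0]/c[:,2]+cx,f*c[:,1]/c[:,2]+cy]
def atz(name,uv,z):
    f,cx,cy,T=K(name); d=T[:3,:3]@np.array([(uv[0]-cx)/f,(uv[1]-cy)/f,1]); o=T[:3,3]; return o+d*(z-o[2])/d[2]
E
python3 - <<'E'
from h import *
a=camera('top');b=camera('side')
save('a.png',cv2.resize(a,(800,600)));save('b.png',cv2.resize(b,(800,600)))
for c in('top','side'): print(c,camera_model(c))
for n in('flow_plate','blank_plate','rack','chute','solvent_bottle','beaker','salt_jar','buffer_bottle'):
  for c in('top','side'):
    for r in masks_of(n,c)[:3]:
      print(n,c,round(r['conf'],2),np.round(r['at']),r['pixels'].sum(),[ (int(x.min()),int(x.max())) for x in np.nonzero(r['pixels'])[::-1]])
print(get_obs())
E
```

```text
top {'fovy': 53.57980210688579, 'cx': 253.03179111047322, 'cy': 193.06164017041957, 'pose': array([[ 0.0259963 , -0.98697904,  0.15873428,  0.45194819],
       [-0.99962642, -0.02432505,  0.01246275,  0.06267628],
       [-0.00843925, -0.15899896, -0.98724268,  1.08431249],
       [ 0.        ,  0.        ,  0.        ,  1.        ]])}
side {'fovy': 50.91259404130295, 'cx': 252.6429308759985, 'cy': 190.30656949801076, 'pose': array([[ 0.69514945, -0.51700159,  0.49947633,  0.02859333],
       [-0.71879765, -0.49036982,  0.49281577, -0.49077219],
       [-0.00985842, -0.70160302, -0.71249984,  0.93900069],
       [ 0.        ,  0.        ,  0.        ,  1.        ]])}
flow_plate top 0.89 [131. 167.] 809 [(112, 150), (150, 185)]
flow_plate top 0.79 [194. 197.] 396 [(179, 207), (189, 207)]
flow_plate top 0.77 [201. 277.] 965 [(187, 216), (256, 294)]
flow_plate side 0.66 [169. 233.] 706 [(150, 190), (217, 247)]
flow_plate side 0.54 [200. 151.] 358 [(188, 211), (141, 161)]
flow_plate side 0.51 [214. 171.] 140 [(202, 224), (165, 178)]
blank_plate top 0.92 [233. 188.] 341 [(220, 246), (181,
[... 1006 characters left out ...]
38 [(301, 321), (169, 204)]
{'clock': 0.9, 'joint_pos': array([1.11202779e+00, 2.40575384e-01, 5.04423784e-03, 1.33523027e+00,
       1.31496240e-05, 1.57076210e+00]), 'joint_vel': array([ 0.00227204,  0.0002767 , -0.00020612,  0.00094675, -0.0011697 ,
       -0.00084334]), 'tau': array([-1.15621784e-03, -3.72197628e+01,  2.52693003e+01,  1.16337706e-03,
       -1.16225633e-04,  7.57663116e-06]), 'eef_pos': array([0.22142259, 0.44830915, 0.23133569]), 'tool_rot': array([ 2.27361300e-01,  9.73810474e-01,  1.84913544e-05, -2.43373465e-06]), 'ft_force': array([ 0.73757848, -0.23344728, -0.45326992]), 'ft_torque': array([ 0.01374159,  0.04159574, -0.02949376]), 'grip_width': 0.08499617177453378}
```

View pics/a.png

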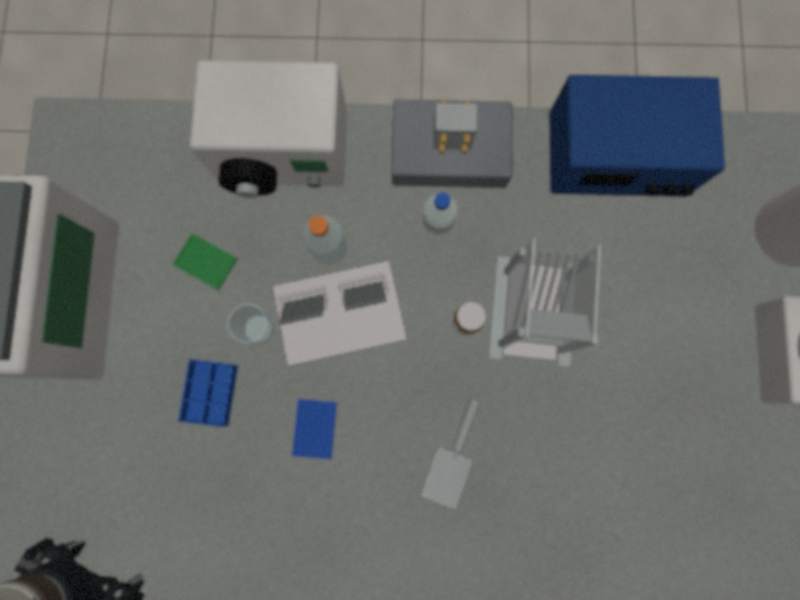

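View pics/b.png

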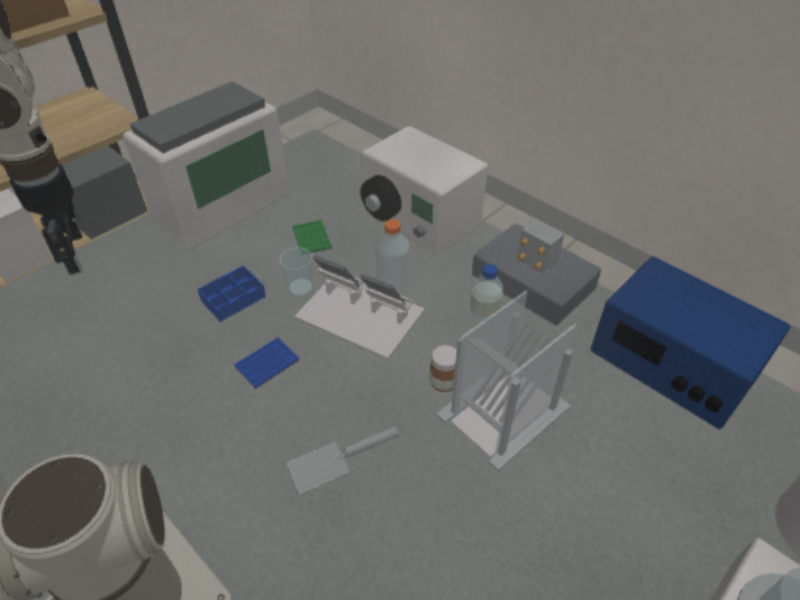

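The left bay plate is at top (194,197) and the right bay plate at (233,188), both grey. The lookalikes are the blue plate (201,277), the blue tray (131,250) and the green plate (131,167). I'll check which racked plate has channels, and look at the chute closely.

```bash
python3 - <<'E'
from h import *
def avg(c): return np.mean([camera(c).astype(float) for _ in range(4)],0)
a=avg('top');b=avg('side')
np.save('a.npy',a);np.save('b.npy',b)
def crop(im,x,y,w,h,g=2.0): 
    c=im[y:y+h,x:x+w]; return cv2.resize(np.clip(c*g-30,0,255).astype(np.uint8),None,fx=800/w/2,fy=800/w/2,interpolation=cv2.INTER_CUBIC)
o=np.vstack([np.hstack([crop(a,170,165,96,72,1.6),crop(b,186,150,96,72,1.6)]),np.hstack([crop(a,306,150,96,72,1.4),crop(b,270,180,96,72,1.4)])])
save('c.png',o)
o2=np.hstack([crop(a,172,175,80,40,2.6),crop(b,190,155,80,40,2.6)]);save('d.png',o2)
E
```

```text
(no output)
```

View pics/c.png

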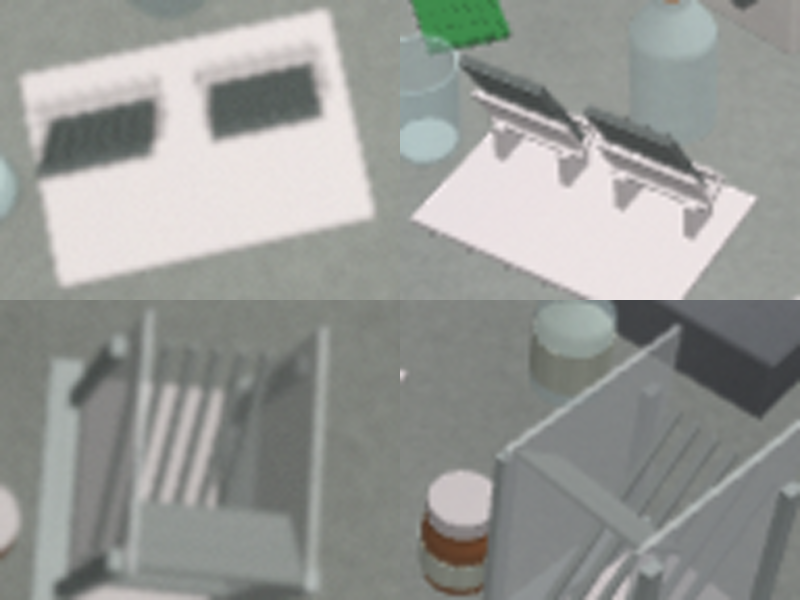

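View pics/d.png

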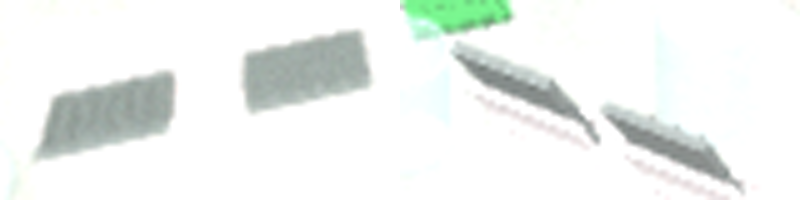

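Stripes show the left-bay plate (top crop about (105,115) in d.png, native (194,197)) is the channelled one, and the right one is smooth. Next I fit the rack and chute poses.

```bash
cat > fit.py <<'E'
from h import *
from scipy.optimize import least_squares
def place(p,P):
    c,s=np.cos(p[2]),np.sin(p[2]); P=np.atleast_2d(P); return np.c_[p[0]+c*P[:,0]-s*P[:,1],p[1]+s*P[:,0]+c*P[:,1],P[:,2]]
def fit(obs,p0):
    g=lambda p:np.concatenate([(proj(c,place(p,P))-uv).ravel() for c,P,uv in obs])
    r=least_squares(g,p0,loss='soft_l1'); return r.x,g(r.x).reshape(-1,2)
if __name__=='__main__':
    tc=lambda x,y,ox,oy:[ox+x/4.1667-.5,oy+y/4.1667-.5]
    R=lambda x,y,z=.006:[x,y,z]
    t=[tc(22,75,170,165),tc(327,10,170,165),tc(373,215,170,165),tc(60,285,170,165)]
    P=[R(.075,.11),R(.075,-.11),R(-.075,-.11),R(-.075,.11)]
    s=[tc(355,198,186,150),tc(13,217,186,150)]; Ps=[R(.075,-.11),R(-.075,.11)]
    pr,res=fit([('top',P,t),('side',Ps,s)],[.5,.1,0]); print('rack',pr.round(4),res.round(1).tolist())
    for y in(.055,-.055):
        print(place(pr,[0,y,.089]))
    C=.06*np.array([np.cos(np.radians(42)),np.sin(np.radians(42))])
    lip=.175;P=[[0,.047,lip],[0,-.047,lip],[-C[0],.047,lip+C[1]],[-C[0],-.047,lip+C[1]],[.102,.049,.215],[.102,-.049,.215]]
    t=[tc(140,200,306,150),tc(297,215,306,150),tc(128,273,306,150),tc(308,288,306,150),tc(150,12,306,150),tc(325,28,306,150)]
    pc,res=fit([('top',P,t),('side',[[-.048,.049,.215],[.102,.049,.215]],[tc(105,155,270,180),tc(280,28,270,180)])],[.5,-.2,0]); print('chute',pc.round(4),res.round(1).tolist())
    # overlay
    a=np.load('a.npy');b=np.load('b.npy');out=[]
    def plate(y):
        c=np.array([0,y,.089]);sx=np.array([np.sin(np.radians(28)),0,-np.cos(np.radians(28))]);sz=np.array([-sx[2],0,sx[0]])
        return c+0*sx,sx,sz
    for k in range(2):
        for c,im,(ox,oy) in(('top',a,[(170,165),(306,150)][k]),('side',b,[(186,150),(270,180)][k])):
            q=cv2.resize(np.clip(im[oy:oy+72,ox:ox+96]*1.5-20,0,255).astype(np.uint8),None,fx=800/192,fy=800/192)
            def poly(p,pts,col):
                uv=(proj(c,place(p,pts))-[ox,oy]+.5)*800/192; cv2.polylines(q,[np.int32(uv)],True,col,1)
            if k==0:
                poly(pr,[R(.075,.11),R(.075,-.11),R(-.075,-.11),R(-.075,.11)],(255,0,0))
                for y in(.055,-.055):
                    m,sx,sz=plate(y); sy=np.array([0,1,0])
                    for f in(.004,-.004): poly(pr,[m+sx*i*.05+sy*j*.035+sz*f for i,j in((1,1),(1,-1),(-1,-1),(-1,1))],(0,255,0))
            else:
                poly(pc,[P[0],P[1],P[3],P[2]],(255,0,0))
                for y in(.049,-.049): poly(pc,[[-.048,y,.215],[.102,y,.215]],(0,255,0))
                poly(pc,[[.1,.04,.15],[.1,-.04,.15],[-.015,-.04,.035],[-.015,.04,.035]],(0,0,255))
            out.append(q)
    save('e.png',np.vstack([np.hstack(out[:2]),np.hstack(out[2:])]))
E
python3 fit.py
```

```text
rack [0.6046 0.1804 0.2407] [[-0.7, -0.2], [0.5, -0.6], [0.6, 0.5], [-0.2, 0.3], [0.7, -0.4], [-0.9, -0.1]]
[[0.59145947 0.2338496  0.089     ]]
[[0.61767813 0.12701991 0.089     ]]
chute [ 0.5881 -0.1744 -0.0721] [[-2.6, 0.3], [-1.2, 0.5], [2.7, -0.6], [0.7, -0.2], [0.5, 0.2], [0.3, 0.2], [0.3, -0.7], [-0.6, -0.3]]
```

View pics/e.png

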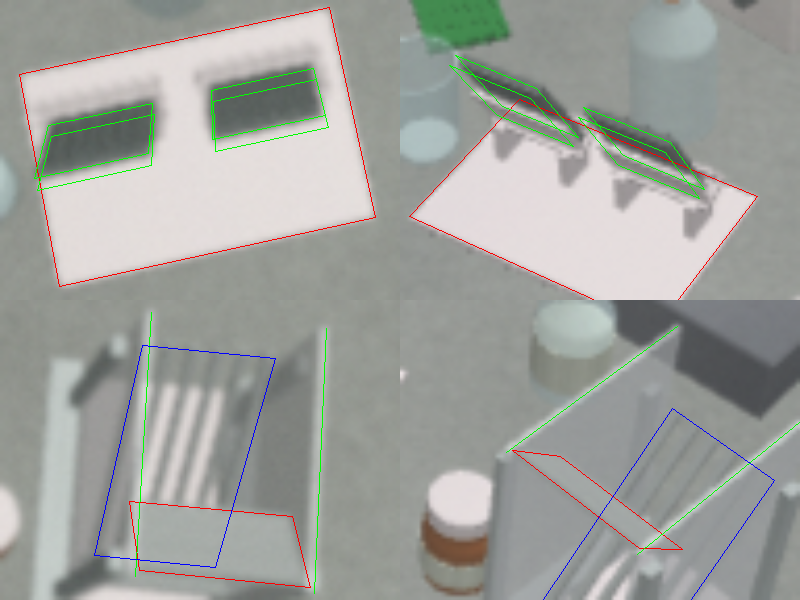

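```bash
cat > pf.py <<'E'
from fit import *
from scipy.optimize import minimize
pr=[.6046,.1804,.2407]
a28=np.radians(28);sx=np.array([np.sin(a28),0,-np.cos(a28)]);sz=np.array([-sx[2],0,sx[0]]);sy=np.array([0,1.,0])
def hull(c,q,lo):
    m=np.array([q[0],q[1],.089])
    pts=[m+sx*i+sy*j*.035+sz*k*.004 for i in(-.05,lo) for j in(1,-1) for k in(1,-1)]
    return cv2.convexHull(np.float32(proj(c,place(pr,pts))))
for y in(.055,-.055):
    S=8
    M={}
    for c,f in(('top','a.npy'),('side','b.npy')):
        g=np.load(f).mean(2); h=hull(c,(.007,y),.05)[:,0]; x0,y0=np.int32(h.min(0))-8; x1,y1=np.int32(h.max(0))+8
        M[c]=(cv2.resize(g[y0:y1,x0:x1],None,fx=S,fy=S,interpolation=cv2.INTER_CUBIC),x0,y0)
    def cost(q):
        t=0
        for c,(g,x0,y0) in M.items():
            if c not in use: continue
            m=np.zeros(g.shape,np.uint8); cv2.fillConvexPoly(m,np.int32((hull(c,q,.0)[:,0]-[x0,y0]+.5)*S*16),1,shift=4)
            e=cv2.dilate(m,np.ones((3*S,3*S)))-m
            d=(hull(c,q,.0)); low=hull(c,q,.05)
            z=np.zeros_like(m); cv2.fillConvexPoly(z,np.int32((low[:,0]-[x0,y0]+.5)*S*16),1,shift=4); e[z>0]=0
            t+=g[m>0].mean()-g[e>0].mean()
        return t
    for use in(['top'],['side'],['top','side']):
        best=min(((cost((dx,y+dy)),dx,dy) for dx in np.arange(-.006,.025,.0015) for dy in np.arange(-.008,.009,.002)))
        print(y,use,np.round(best,4),place(pr,[best[1],y+best[2],.089]).round(4))
E
python3 pf.py
```

```text
0.055 ['top'] [-5.72347e+01  4.50000e-03 -2.00000e-03] [[0.5963 0.2329 0.089 ]]
0.055 ['side'] [-3.60123e+01  4.50000e-03 -4.00000e-03] [[0.5968 0.231  0.089 ]]
0.055 ['top', 'side'] [-9.31871e+01  4.50000e-03 -4.00000e-03] [[0.5968 0.231  0.089 ]]Traceback (most recent call last):
  File "pf.py", line 26, in <module>
    best=min(((cost((dx,y+dy)),dx,dy) for dx in np.arange(-.006,.025,.0015) for dy in np.arange(-.008,.009,.002)))
  File "pf.py", line 26, in <genexpr>
    best=min(((cost((dx,y+dy)),dx,dy) for dx in np.arange(-.006,.025,.0015) for dy in np.arange(-.008,.009,.002)))
               ~~~~^^^^^^^^^^^
  File "pf.py", line 19, in cost
    m=np.zeros(g.shape,np.uint8); cv2.fillConvexPoly(m,np.int32((hull(c,q,.0)[:,0]-[x0,y0]+.5)*S*16),1,shift=4)
                                                                 ~~~~^^^^^^^^
  File "pf.py", line 8, in hull
    return cv2.convexHull(np.float32(proj(c,place(pr,pts))))
                                     ~~~~^^^^^^^^^^^^^^^^^
  File "h.py", line 7, in proj
    f,cx,cy,T=K(name); P=np.atleast_2d(P); c=(P-T[:3,3])@T[:3,:3]; return np.c_[f*c[:,0]/c[:,2]+cx,f*c[:,1]/c[:,2]+cy]
              ~^^^^^^
  File "h.py", line 5, in K
    m=camera_model(name); f=192/np.tan(np.radians(m['fovy'])/2); return f,m['cx'],m['cy'],np.array(m['pose'])
ValueError: time passes only in moves, steps and waits
```

```bash
cat > plan.py <<'E'
import numpy as np,sys
from scipy.spatial.transform import Rotation as Ro, Slerp
from workcell import get_obs
def Z(y):return Ro.from_euler('z',y).as_matrix()
def frame(yaw,slope): # tool z slopes down 'slope' deg, y = plate z
    s=np.radians(slope); sx=np.array([np.cos(s),0,-np.sin(s)]); sz=np.array([np.sin(s),0,np.cos(s)])
    return Z(yaw)@np.c_[np.array([0,-1.,0]) if False else np.cross(sz,sx),sz,sx]
GC=np.array([.5970,.2318,.089]); RG=frame(.2407,62)
def grasp(back): return GC+RG[:,2]*(-.019-back),RG
LIP=np.array([.5881,-.1744,.175]); CY=-.0721; OFF=.031  # OFF: TCP past plate top edge
def chute(slope=51,short=.012,h=.007,back=0,up=0):
    R=frame(CY,slope); X=Z(CY)@np.array([1,0,0]);t=np.radians(42)
    d=X*np.cos(t)-np.array([0,0,np.sin(t)]); n=X*np.sin(t)+np.array([0,0,np.cos(t)])
    lead=LIP-d*short+n*h            # lower-face leading edge
    return lead+R[:,1]*.004-R[:,2]*(.1-OFF)-R[:,2]*back+np.array([0,0,up]),R
def go(p,R,n=None):
    o=get_obs(); P=o['eef_pos'];Q=Ro.from_quat(o['tool_rot']);T=Ro.from_matrix(R)
    w=(Q.inv()*T).magnitude()*57.3; L=np.linalg.norm(p-P)*1000; n=n or int(np.ceil(max(w/8.4,L/45,1)))
    print('clock',round(o['clock'],2),'pos',P.round(4),'to',np.round(p,4),'dist',round(L,1),'ang',round(w,1),'rows',n,'F',o['ft_force'].round(1),'j',o['joint_pos'].round(2),'w',round(o['grip_width']*1000,1))
    sl=Slerp([0,1],Ro.concatenate([Q,T])); a=P;q=Q
    for i in range(1,min(n,5)+1):
        b=P+(p-P)*i/n; r=sl(i/n)
        print(np.r_[q.inv().apply(b-a)*1000,np.degrees((q.inv()*r).as_rotvec())].round(1).tolist()); a,q=b,r
E
python3 -c "
from plan import *
print(np.linalg.det(RG),chute()[0],chute()[1][:,2]);go(*grasp(.09))"
```

```text
1.0 [ 0.54366739 -0.17119085  0.24437193] [ 0.62768537 -0.0453347  -0.77714596]
clock 1.3 pos [0.2214 0.4483 0.2313] to [0.5473 0.2196 0.1852] dist 400.8 ang 56.8 rows 9 F [-0.1  1.1 -0.3] j [1.11 0.24 0.01 1.34 0.   1.57] w 85.3
[-43.7, -6.7, 5.1, -2.9, -1.4, 5.4]
[-44.0, -2.9, 5.9, -2.9, -1.4, 5.4]
[-44.0, 1.0, 6.9, -2.9, -1.4, 5.4]
[-43.5, 4.8, 8.1, -2.9, -1.4, 5.4]
[-42.7, 8.4, 9.4, -2.9, -1.4, 5.4]
```

Request:
jog_arm:
  deltas:
    - [[-44,-7,5,-3,-1.4,5.4,40],[-44,-3,6,-3,-1.4,5.4,40],[-44,1,7,-3,-1.4,5.4,40],[-44,5,8,-3,-1.4,5.4,40],[-43,8,9,-3,-1.4,5.4,40]]

```text
clock: 1.8
eef_pos: [0.4068, 0.3213, 0.2069]
tool_rot: [0.448, 0.881, 0.118, 0.091]
ft_force: [-0.2, 1.0, 0.5]
grip_width: 0.0401
```

```bash
python3 -c "
from plan import *
go(*grasp(.09))"
```

```text
clock 1.8 pos [0.4068 0.3213 0.2069] to [0.5473 0.2196 0.1852] dist 174.8 ang 24.4 rows 4 F [-0.2  1.   0.5] j [ 0.71  0.07 -0.31  0.9  -0.08  1.64] w 40.1
[-40.8, 10.9, 11.3, -2.6, -1.4, 5.3]
[-39.3, 14.1, 12.8, -2.6, -1.4, 5.3]
[-37.5, 17.1, 14.4, -2.6, -1.4, 5.3]
[-35.4, 19.8, 16.2, -2.6, -1.4, 5.3]
```

Request:
jog_arm:
  deltas:
    - [[-41,11,11,-2.6,-1.4,5.3,36],[-39,14,13,-2.6,-1.4,5.3,36],[-37.5,17,14.5,-2.6,-1.4,5.3,36],[-35.5,20,16,-2.6,-1.4,5.3,36],[0,0,0,0,0,0,36]]

```text
clock: 2.3
eef_pos: [0.5535, 0.2095, 0.1858]
tool_rot: [0.606, 0.756, 0.194, 0.154]
ft_force: [-0.3, 0.2, -1.3]
grip_width: 0.0359
```

```bash
python3 -c "
from plan import *
go(*grasp(.09));go(*grasp(.0))"
```

```text
clock 2.3 pos [0.5535 0.2095 0.1858] to [0.5473 0.2196 0.1852] dist 11.8 ang 1.4 rows 1 F [-0.3  0.2 -1.3] j [ 0.41  0.12 -0.41  0.55 -0.09  1.74] w 35.9
[11.2, -3.6, -1.3, 0.6, 0.5, -1.1]
clock 2.3 pos [0.5535 0.2095 0.1858] to [0.5883 0.2297 0.1058] dist 89.6 ang 1.4 rows 2 F [-0.3  0.2 -1.3] j [ 0.41  0.12 -0.41  0.55 -0.09  1.74] w 35.9
[6.0, -2.3, 44.3, 0.3, 0.3, -0.6]
[5.8, -2.0, 44.4, 0.3, 0.3, -0.6]
```

Request:
jog_arm:
  deltas:
    - [[11,-3.5,-1,0.6,0.5,-1.1,36],[0,0,20,0,0,0,36],[0,0,18,0,0,0,36],[0,0,0,0,0,0,36]]

```text
clock: 2.7
eef_pos: [0.5634, 0.2272, 0.1519]
tool_rot: [0.596, 0.766, 0.191, 0.148]
ft_force: [-0.5, -0.9, -0.1]
grip_width: 0.0357
```

```bash
python3 - <<'E'
from plan import *
from h import *
go(*grasp(0))
o=[]
P,R=get_obs()['eef_pos'],Ro.from_quat(get_obs()['tool_rot']).as_matrix()
for c,x,y in(('top',165,160),('side',180,140)):
    im=np.mean([camera(c).astype(float) for _ in range(2)],0)[y:y+72,x:x+96]
    q=cv2.resize(np.clip(im*1.8-20,0,255).astype(np.uint8),None,fx=4.1667,fy=4.1667,interpolation=cv2.INTER_CUBIC)
    u=(proj(c,[P,P+R[:,2]*.06])-[x,y]+.5)*4.1667; cv2.line(q,*[tuple(map(int,v)) for v in u],(255,0,0),1); o.append(q)
save('f.png',cv2.resize(np.hstack(o),(800,300)))
E
```

```text
clock 2.7 pos [0.5634 0.2272 0.1519] to [0.5883 0.2297 0.1058] dist 52.5 ang 0.4 rows 2 F [-0.5 -0.9 -0.1] j [ 0.42  0.19 -0.41  0.49 -0.08  1.73] w 35.7
[-1.9, 0.2, 26.2, -0.0, -0.1, 0.1]
[-1.8, 0.2, 26.2, -0.0, -0.1, 0.1]
```

View pics/f.png

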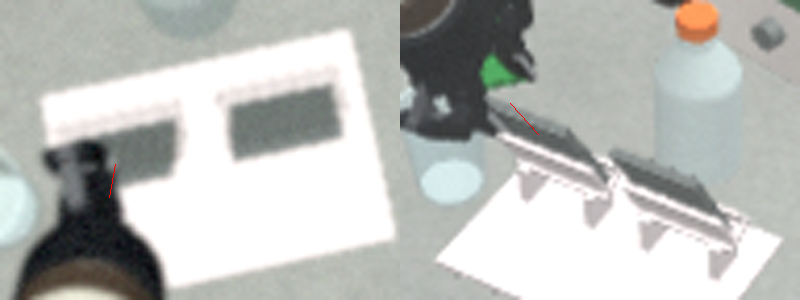

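```bash
python3 - <<'E'
from plan import *
from h import *
P=np.array([.2214,.4483,.2313]);R=Ro.from_quat([.22736,.97381,0,0]).as_matrix()
for k in(0,.013): 
  for s in(1,-1): print(k,s,proj('top',P-R[:,2]*k+s*R[:,1]*.05)*1.5625,proj('side',P-R[:,2]*k+s*R[:,1]*.05)*1.5625)
P,R=get_obs()['eef_pos'],Ro.from_quat(get_obs()['tool_rot']).as_matrix();o=[]
for c in('top','side'):
    x,y=(proj(c,P)[0]-[20,20]).astype(int) 
    im=np.mean([camera(c).astype(float) for _ in range(4)],0)[y:y+40,x:x+40]
    q=cv2.resize(np.clip((im/255)**.6*255*1.1,0,255).astype(np.uint8),None,fx=10,fy=10,interpolation=cv2.INTER_CUBIC)
    for s in(.018,-.018):
      for w in(.011,-.011):
        u=(proj(c,[P+R[:,1]*s+R[:,0]*w-R[:,2]*.004,P-R[:,2]*.04+R[:,1]*s+R[:,0]*w])-[x,y]+.5)*10; cv2.line(q,*[tuple(map(int,v)) for v in u],(255,0,0) if s>0 else (0,255,0),1)
    o.append(q)
save('g.png',np.hstack(o))
E
```

```text
0 1 [[ 82.73871967 543.03288121]] [[ 78.16638676 241.55783226]]
0 -1 [[144.78090932 579.28596376]] [[ 78.38530126 278.86802692]]
0.013 1 [[ 77.65195819 545.36541746]] [[ 75.3949432  235.79563756]]
0.013 -1 [[140.64548264 582.22885948]] [[ 75.43585052 273.07010854]]
```

View pics/g.png

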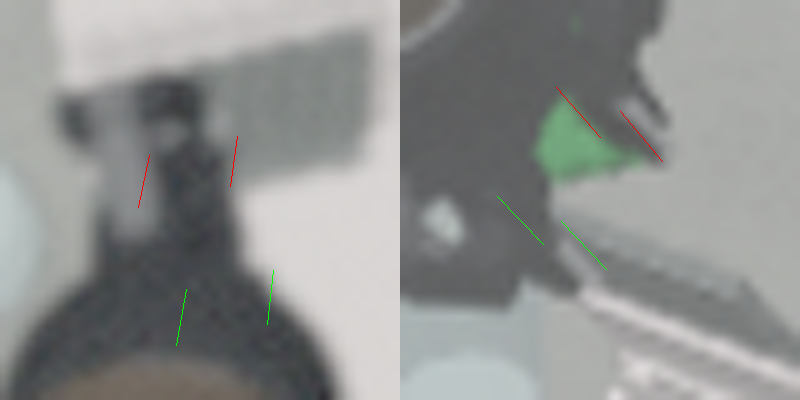

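Request:
jog_arm:
  deltas:
    - [[-3.5,0,18,0,0,0,36],[0,0,15,0,0,0,36],[0,0,12,0,0,0,36],[0,0,0,0,0,0,36]]

```text
clock: 3.7
eef_pos: [0.5879, 0.2278, 0.1146]
tool_rot: [0.597, 0.764, 0.194, 0.15]
ft_force: [-0.2, -0.3, -0.1]
grip_width: 0.036
```

```bash
python3 -c "
from plan import *
go(*grasp(0.0))"
```

```text
clock 3.7 pos [0.5879 0.2278 0.1146] to [0.5883 0.2297 0.1058] dist 9.1 ang 0.4 rows 1 F [-0.2 -0.3 -0.1] j [ 0.41  0.28 -0.42  0.39 -0.07  1.71] w 36.0
[1.7, -3.4, 8.2, 0.3, -0.2, 0.1]
```

Request:
jog_arm:
  deltas:
    - [[2,-3,8,0,0,0,36],[0,0,0,0,0,0,22],[0,0,0,0,0,0,16],[0,0,0,0,0,0,12]]

```text
clock: 4.1
eef_pos: [0.5884, 0.2303, 0.106]
tool_rot: [0.597, 0.764, 0.194, 0.15]
ft_force: [-1.1, -0.2, -0.3]
grip_width: 0.012
```

```bash
python3 - <<'E'
from plan import *
from h import *
go(*grasp(0.0))
P,R=get_obs()['eef_pos'],Ro.from_quat(get_obs()['tool_rot']).as_matrix();o=[]
for c in('top','side'):
    x,y=(proj(c,P)[0]-[20,20]).astype(int) 
    im=np.mean([camera(c).astype(float) for _ in range(4)],0)[y:y+40,x:x+40]
    o.append(cv2.resize(np.clip((im/255)**.6*255*1.1,0,255).astype(np.uint8),None,fx=10,fy=10,interpolation=cv2.INTER_CUBIC))
save('i.png',np.hstack(o))
E
```

```text
clock 4.1 pos [0.5884 0.2303 0.106 ] to [0.5883 0.2297 0.1058] dist 0.7 ang 0.4 rows 1 F [-1.1 -0.2 -0.3] j [ 0.41  0.29 -0.43  0.37 -0.08  1.72] w 12.0
[-0.6, -0.3, 0.1, 0.3, -0.2, 0.1]
```

View pics/i.png

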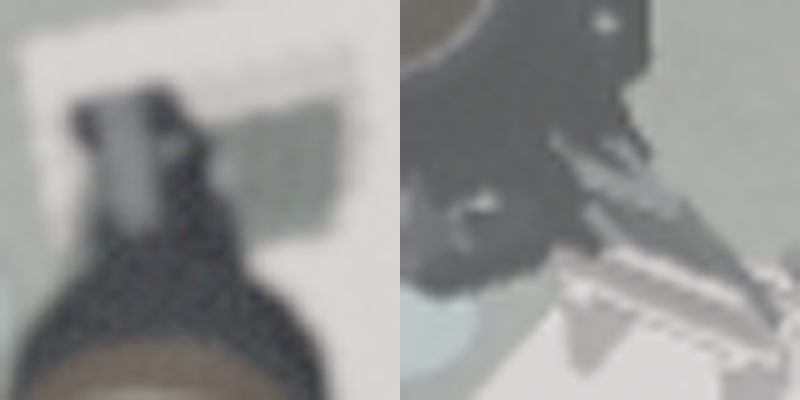

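Request:
jog_arm:
  deltas:
    - [[0,0,0,0,0,0,8],[0,0,0,0,0,0,4],[0,0,0,0,0,0,0],[0,0,0,0,0,0,0],[0,0,0,0,0,0,0]]

```text
clock: 5.0
eef_pos: [0.5885, 0.2302, 0.1061]
tool_rot: [0.597, 0.764, 0.194, 0.15]
ft_force: [-0.1, 0.5, 0.6]
grip_width: 0.0073
```

Request:
jog_arm:
  deltas:
    - [[0,0,-6,0,0,0,0],[0,0,-12,0,0,0,0],[0,0,-16,0,0,0,0],[0,0,-20,0,0,0,0],[0,0,-20,0,0,0,0]]

```text
clock: 5.5
eef_pos: [0.5523, 0.2206, 0.1725]
tool_rot: [0.598, 0.764, 0.192, 0.149]
ft_force: [0.4, 0.6, -1.0]
grip_width: 0.0074
```

```bash
python3 -c "
from plan import *
go(*grasp(0.12));go(*chute(back=.08))"
```

```text
clock 5.5 pos [0.5523 0.2206 0.1725] to [0.5336 0.2162 0.2117] dist 43.7 ang 0.2 rows 1 F [ 0.4  0.6 -1. ] j [ 0.42  0.14 -0.41  0.53 -0.08  1.73] w 7.4
[0.3, 1.6, -43.6, 0.1, -0.2, 0.1]
clock 5.5 pos [0.5523 0.2206 0.1725] to [ 0.4935 -0.1676  0.3065] dist 414.9 ang 21.1 rows 10 F [ 0.4  0.6 -1. ] j [ 0.42  0.14 -0.41  0.53 -0.08  1.73] w 7.4
[-36.2, -6.9, -19.0, -1.1, -1.0, 1.5]
[-36.7, -5.6, -18.5, -1.1, -1.0, 1.5]
[-37.2, -4.3, -17.9, -1.1, -1.0, 1.5]
[-37.6, -3.0, -17.3, -1.1, -1.0, 1.5]
[-37.9, -1.7, -16.7, -1.1, -1.0, 1.5]
```

Request:
jog_arm:
  deltas:
    - [[0,0,-30,0,0,0,0],[0,0,-40,0,0,0,0],[0,0,-30,0,0,0,0],[0,0,0,0,0,0,0]]

```text
clock: 5.9
eef_pos: [0.5008, 0.2073, 0.267]
tool_rot: [0.598, 0.764, 0.192, 0.148]
ft_force: [1.8, 0.1, 0.4]
grip_width: 0.0072
```

```bash
python3 - <<'E'
from plan import *
from h import *
go(*chute(back=.09))
P,R=get_obs()['eef_pos'],Ro.from_quat(get_obs()['tool_rot']).as_matrix();o=[]
for c in('top','side'):
    x,y=(proj(c,P+R[:,2]*.04)[0]-[30,30]).astype(int) 
    im=np.mean([camera(c).astype(float) for _ in range(4)],0)[y:y+60,x:x+60]
    q=cv2.resize(np.clip((im/255)**.6*255*1.1,0,255).astype(np.uint8),None,fx=400/60,fy=400/60,interpolation=cv2.INTER_CUBIC)
    for s,col in((.004,(255,0,0)),(-.004,(0,255,0))):
        pts=[P+R[:,2]*i+R[:,0]*j+R[:,1]*s for i,j in((.069,.035),(.069,-.035),(-.031,-.035),(-.031,.035))]
        cv2.polylines(q,[np.int32((proj(c,pts)-[x,y]+.5)*400/60)],True,col,1)
    o.append(q)
save('j.png',np.hstack(o))
E
```

```text
clock 5.9 pos [0.5008 0.2073 0.267 ] to [ 0.4872 -0.1671  0.3143] dist 377.7 ang 21.1 rows 9 F [1.8 0.1 0.4] j [ 0.44 -0.04 -0.35  0.79 -0.09  1.75] w 7.2
[-40.0, -7.6, -10.1, -1.2, -1.1, 1.7]
[-40.4, -6.3, -9.5, -1.2, -1.1, 1.7]
[-40.7, -4.9, -8.8, -1.2, -1.1, 1.7]
[-41.0, -3.5, -8.1, -1.2, -1.1, 1.7]
[-41.3, -2.1, -7.3, -1.2, -1.1, 1.7]
```

View pics/j.png

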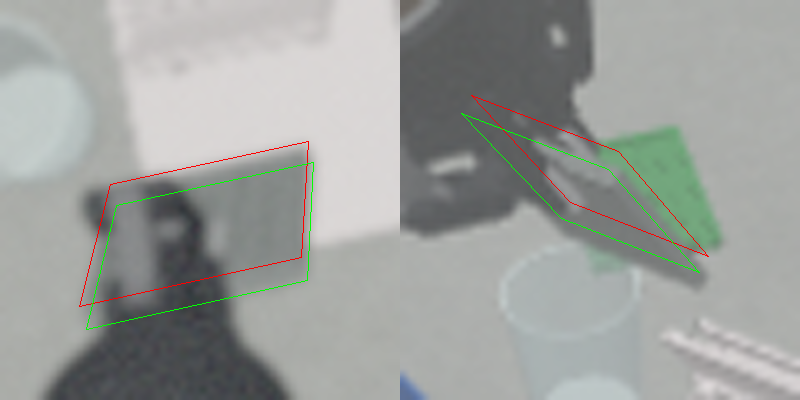

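Request:
jog_arm:
  deltas:
    - [[-40,-8,-10,-1.2,-1.1,1.7,0],[-40,-6,-10,-1.2,-1.1,1.7,0],[-40,-5,-9,-1.2,-1.1,1.7,0],[-40,-3.5,-8,-1.2,-1.1,1.7,0],[-40,-2,-7,-1.2,-1.1,1.7,0]]

```text
clock: 6.8
eef_pos: [0.4926, 0.0006, 0.2817]
tool_rot: [0.652, 0.702, 0.206, 0.198]
ft_force: [1.0, -0.5, -1.4]
grip_width: 0.0073
```

```bash
python3 -c "
from plan import *
go(*chute(back=.08,short=.014,h=.009))"
```

```text
clock 6.8 pos [0.4926 0.0006 0.2817] to [ 0.4933 -0.1676  0.3094] dist 170.4 ang 10.0 rows 4 F [ 1.  -0.5 -1.4] j [-0.03 -0.22 -0.5   0.71  0.05  1.48] w 7.3
[-42.0, 1.2, -7.0, -1.4, -1.1, 1.7]
[-42.1, 2.7, -6.1, -1.4, -1.1, 1.7]
[-42.1, 4.1, -5.2, -1.4, -1.1, 1.7]
[-42.0, 5.5, -4.3, -1.4, -1.1, 1.7]
```

Request:
jog_arm:
  deltas:
    - [[-38,3,-14,-1.4,-1.1,1.7,0],[-42,4,-10,-1.4,-1.1,1.7,0],[-42,4,-3,-1.4,-1.1,1.7,0],[-42,4,0,-1.4,-1.1,1.7,0],[0,0,0,0,0,0,0]]

```text
clock: 7.3
eef_pos: [0.4894, -0.1755, 0.3118]
tool_rot: [0.694, 0.638, 0.223, 0.245]
ft_force: [-0.2, 0.5, -1.1]
grip_width: 0.0075
```

```bash
python3 -c "
from plan import *
go(*chute(back=.03,short=.014,h=.009))"
```

```text
clock 7.3 pos [ 0.4894 -0.1755  0.3118] to [ 0.5247 -0.1698  0.2705] dist 54.6 ang 0.8 rows 2 F [-0.2  0.5 -1.1] j [-0.49 -0.21 -0.47  0.67  0.24  1.25] w 7.5
[4.4, 0.6, 26.9, -0.1, 0.3, -0.2]
[4.3, 0.6, 27.0, -0.1, 0.3, -0.2]
```

Request:
jog_arm:
  deltas:
    - [[6,0.5,20,0,0.3,-0.3,0],[3,0.5,20,0,0.3,-0.3,0],[0,0,14,0,0,0,0],[0,0,0,0,0,0,0]]

```text
clock: 7.7
eef_pos: [0.5243, -0.1714, 0.2654]
tool_rot: [0.693, 0.642, 0.224, 0.241]
ft_force: [-0.4, -0.3, -2.7]
grip_width: 0.0068
```

```bash
cat > look.py <<'E'
from plan import *
from h import *
import sys
go(*chute(short=.014,h=.009))
X=Z(CY);o=[]
P,R=get_obs()['eef_pos'],Ro.from_quat(get_obs()['tool_rot']).as_matrix()
# leading lower edge in chute frame
for sgn in(-1,1):
    L=X.T@(P+R[:,2]*.069-R[:,1]*.004+sgn*R[:,0]*.035-LIP)*1000; t=np.radians(42)
    print('lead corner: short',round(-(L[0]*np.cos(t)-L[2]*np.sin(t)),1),'h',round(L[0]*np.sin(t)+L[2]*np.cos(t),1),'lat',round(L[1],1))
for c in('top','side'):
    x,y=(proj(c,LIP+[0,0,.03])[0]-[30,30]).astype(int)
    im=np.mean([camera(c).astype(float) for _ in range(4)],0)[y:y+60,x:x+60]
    q=cv2.resize(np.clip((im/255)**.6*255*1.1,0,255).astype(np.uint8),None,fx=400/60,fy=400/60,interpolation=cv2.INTER_CUBIC)
    def pl(pts,col): cv2.polylines(q,[np.int32((proj(c,pts)-[x,y]+.5)*400/60)],True,col,1)
    for s,col in((.004,(255,0,0)),(-.004,(0,255,0))):
        pl([P+R[:,2]*i+R[:,0]*j+R[:,1]*s for i,j in((.069,.035),(.069,-.035),(.02,-.035),(.02,.035))],col)
    pl([LIP+X@np.array(v) for v in((0,.047,0),(0,-.047,0),(-.0446,-.047,.0401),(-.0446,.047,.0401))],(0,0,255))
    o.append(q)
save(sys.argv[1],np.hstack(o))
E
python3 look.py k.png
```

```text
clock 7.7 pos [ 0.5243 -0.1714  0.2654] to [ 0.5435 -0.1712  0.2472] dist 26.5 ang 0.7 rows 1 F [-0.4 -0.3 -2.7] j [-0.44 -0.11 -0.51  0.53  0.22  1.28] w 6.8
[1.6, 3.7, 26.2, -0.6, 0.1, -0.2]
lead corner: short 40.7 h 8.9 lat -36.7
lead corner: short 40.5 h 9.1 lat 33.3
```

View pics/k.png

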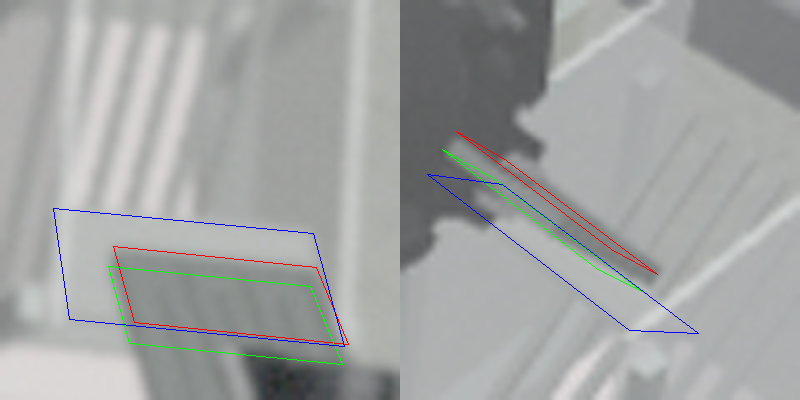

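Request:
jog_arm:
  deltas:
    - [[1,2,13,-0.4,0,-0.2,0],[0.5,2,13,-0.2,0,0,0],[0,0,0,0,0,0,0]]

```text
clock: 8.4
eef_pos: [0.5453, -0.173, 0.2545]
tool_rot: [0.689, 0.641, 0.229, 0.251]
ft_force: [0.4, -1.0, -2.7]
grip_width: 0.0069
```

```bash
python3 look.py l.png
```

```text
clock 8.4 pos [ 0.5453 -0.173   0.2545] to [ 0.5435 -0.1712  0.2472] dist 7.7 ang 0.8 rows 1 F [ 0.4 -1.  -2.7] j [-0.42 -0.06 -0.52  0.45  0.21  1.3 ] w 6.9
[1.7, -6.1, 4.4, 0.6, 0.4, 0.1]
lead corner: short 17.5 h 16.5 lat -37.1
lead corner: short 17.1 h 16.3 lat 32.9
```

View pics/l.png

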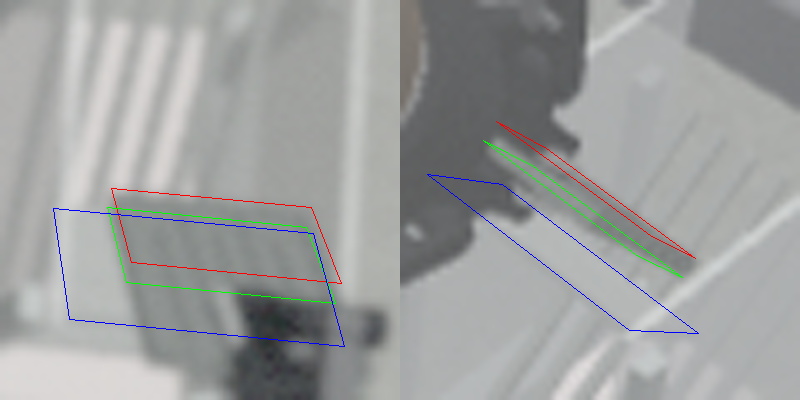

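Request:
jog_arm:
  deltas:
    - [[1.5,-6.5,4,0.6,0.4,0,0],[0,0,0,0,0,0,0],[0,0,0,0,0,0,0]]

```text
clock: 9.1
eef_pos: [0.5425, -0.1716, 0.2483]
tool_rot: [0.689, 0.642, 0.228, 0.245]
ft_force: [0.2, 0.9, -1.9]
grip_width: 0.0073
```

```bash
python3 look.py m.png
```

```text
clock 9.1 pos [ 0.5425 -0.1716  0.2483] to [ 0.5435 -0.1712  0.2472] dist 1.5 ang 0.2 rows 1 F [ 0.2  0.9 -1.9] j [-0.42 -0.06 -0.53  0.45  0.22  1.29] w 7.3
[0.5, 0.1, 1.4, 0.1, -0.0, 0.1]
lead corner: short 15.4 h 9.4 lat -35.5
lead corner: short 15.4 h 9.3 lat 34.5
```

Request:
jog_arm:
  deltas:
    - [[0,0,4,0,0,0,0],[0,0,0,0,0,0,0],[0,0,0,0,0,0,34],[0,0,0,0,0,0,34],[0,0,0,0,0,0,34]]

```text
clock: 10.0
eef_pos: [0.5463, -0.172, 0.2463]
tool_rot: [0.689, 0.642, 0.229, 0.246]
ft_force: [-0.6, 0.3, -0.1]
grip_width: 0.0336
```

Request:
jog_arm:
  deltas:
    - [[0,0,0,0,0,0,34],[0,0,0,0,0,0,34],[0,0,0,0,0,0,34],[0,0,0,0,0,0,34],[0,0,0,0,0,0,34]]

```text
clock: 10.5
eef_pos: [0.5469, -0.1723, 0.2476]
tool_rot: [0.688, 0.642, 0.229, 0.247]
ft_force: [0.2, -0.2, 0.0]
grip_width: 0.0336
```

Request:
jog_arm:
  deltas:
    - [[0,0,-20,0,0,0,34],[0,0,-40,0,0,0,34],[0,0,-40,0,0,0,34],[0,0,-40,0,0,0,34],[0,0,0,0,0,0,34]]

```text
clock: 11.0
eef_pos: [0.4551, -0.1649, 0.3579]
tool_rot: [0.689, 0.643, 0.228, 0.246]
ft_force: [-0.1, -0.8, 0.4]
grip_width: 0.0342
```

```bash
python3 - <<'E'
from h import *
o=[]
for c,x,y in(('top',306,150),('side',270,180)):
    im=np.mean([camera(c).astype(float) for _ in range(4)],0)
    w=100;h=120
    o.append(cv2.resize(np.clip((im[y:y+h,x:x+w]/255)**.6*280,0,255).astype(np.uint8),None,fx=4,fy=4,interpolation=cv2.INTER_CUBIC))
    for r in masks_of('flow_plate',c)[:4]: print(c,round(r['conf'],2),np.round(r['at']),r['pixels'].sum())
save('n.png',np.hstack(o))
E
```

```text
top 0.73 [201. 274.] 880
top 0.68 [131. 168.] 782
top 0.67 [351. 190.] 351
side 0.57 [171. 231.] 693
side 0.52 [329. 244.] 5175
side 0.28 [314. 186.] 495
```

View pics/n.png

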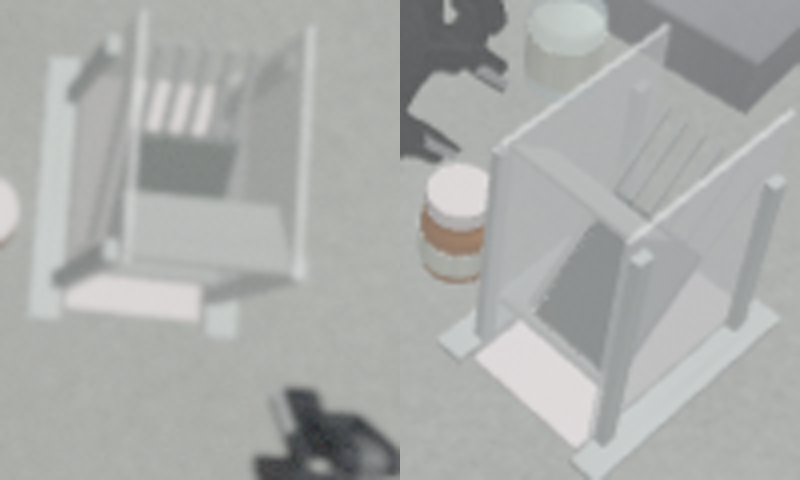

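```bash
python3 - <<'E'
from h import *
for c,f in(('top','a.npy'),('side','b.npy')):
    m=np.mean([camera(c).astype(float) for _ in range(4)],0); d=cv2.GaussianBlur(np.abs(m-np.load(f)).mean(2),(0,0),1.2)
    n,_,st,ce=cv2.connectedComponentsWithStats((d>12).astype(np.uint8))
    print(c,[(s[:5].tolist()) for s in st[1:] if s[4]>12])
    (x,y,w,h)=(341,185,22,12) if c=='top' else (309,245,10,18)
    p=m[y:y+h,x:x+w].mean(2); print('plate-region sd along cols/rows',p.mean(0).round(0),p.mean(1).round(0))
E
```

```text
top [[337, 182, 29, 19, 437], [177, 187, 32, 23, 516], [367, 245, 96, 139, 6165], [3, 343, 91, 41, 2263], [0, 379, 18, 5, 73]]
plate-region sd along cols/rows [81. 74. 74. 73. 73. 73. 73. 74. 74. 74. 74. 74. 75. 74. 75. 75. 75. 75.
 76. 75. 76. 78.] [83. 76. 75. 74. 74. 74. 73. 74. 74. 74. 74. 75.]
side [[0, 1, 298, 230, 22199], [0, 150, 8, 4, 15], [51, 159, 18, 7, 55], [0, 217, 86, 66, 673], [303, 235, 27, 38, 547], [331, 245, 10, 15, 56], [0, 256, 38, 38, 823], [70, 279, 7, 4, 22], [51, 289, 13, 4, 32], [69, 296, 38, 62, 1370], [0, 344, 84, 40, 2033]]
plate-region sd along cols/rows [91. 88. 86. 85. 84. 84. 84. 84. 84. 84.] [93. 90. 87. 86. 85. 85. 84. 84. 84. 84. 84. 84. 84. 84. 84. 84. 84. 85.]
```

The upper face of the resting plate is uniform (no stripes), so the channels are down. The top view differs from the start only at the empty bay, the plate and the arm.

```bash
python3 -c "
from workcell import *
print(job_done())"
```

```text
the job is handed in; nothing more can be done
None
```

The flow plate was in the left bay, identified by its channel stripes. I lifted it out along its slope and let it go, channels up, about 11 mm short of the lip and 8–9 mm above the ramp. It turned over and came to rest on the drain grid against the stop. I then backed the gripper clear and handed the job in at about 11 s.

**Last checks**
- **Channels down:** the face now showing is uniform in both cameras, with no stripes.
- **Nothing else moved:** in the top camera, only the emptied bay, the plate on the grid and the arm differ from the start. The plain plate and all the glassware are unchanged there. In the side camera the arm covers much of the rack area, so it could not confirm this separately.
- **Forces:** wrist readings after each move stayed under about 3 N.

**Disagreements**
- In the hand, the plate's leading end looked about 4 mm lower in the pictures than computed, so I released it slightly higher and farther back than first planned.
- After the turn-over, the network's best "flow_plate" hits in the top camera were the blue and green look-alikes; the real plate came third there (0.67). I relied on the pictures for the final state instead.

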